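Dock the tub of a pulp washer and shut its lid

ROBOT

A 7-joint arm with a two-finger parallel gripper is mounted at the origin on the work surface. World frame = base frame: x ahead of the robot, y to its left, z up, the work surface at z = 0. Lengths are in m, angles in rad, forces in N, time in s.
With the tool pointing down it reaches from about 0.4 to 0.85 m from the base axis. Payload 4.5 kg.
Tool frame: the origin (TCP) lies midway between the tips of the shut fingers; the grasp point (between the pads) lies 19 mm behind it; z points along the fingers, y is the line along which they close (so a half turn about z gives the same grasp; the last joint's range is limited). The gripper opens to 88 mm and grips with 3 to 60 N. Pads are 18 mm wide; open, the fingers measure 123 mm over their backs; the gripper's body (75 mm by 187 mm) begins 45 mm behind the grasp point.
Start: joints at [-1.312, 0.689, -0.195, 1.565, 0.157, 0.902, -0.215], TCP at [0.139, 0.609, 0.239] pointing down, gripper open.
Joint ranges: [-3.01, 3.01], [-0.46, 2.08], [-1.47, 1.51], [0.13, 2.56], [-1, 4.14], [0.04, 2.09], [-2.66, 2.66]. Speed limits (rad/s): [2.57, 2.57, 3.14, 3.14, 3.14, 3.14, 3.14].

INTERFACE

Orientations are given as a unit quaternion [x, y, z, w].
In Python, from plant import sensors, eyes, finish_job gives the robot as it stands.
- The arm moves only by the tool send_rows, never from a script. Its argument "rows" is text: rows parted by semicolons, each of 4 numbers parted by spaces: the shift along the tool's x, y, z normalised to -1 to 1, where 1 is 30 cm, then the turn about the tool's z normalised to -1 to 1, where 1 is 2 pi rad. A call has 1 to 10 rows; each row is the pose to reach, as a shift and turn from the pose commanded when the call began, along the tool's axes at that moment, turning the shorter way round; what a row does not reach only later rows make up. A row lasts 1/12 s, in which the tool goes at most 41.7 mm and 7.16 degrees, less where a joint would pass 70% of its speed; a pose out of reach is approached as far as the arm can. A call with a number of a shift or a turn outside -1 to 1 is refused whole. A call with a gripper value outside its range is refused whole. "jaw" is the closure, from -1 (fully open) to 1 (shut), set as the call begins (left out, the last holds). The fingers move at their own pace and stop on an object; "force" is the grip in N (left out, the last holds). Time passes only in rows, so rows that repeat a pose let the fingers close. It gives the time, the measured TCP pose, the force, the opening and the grip force at its end, in the units of the state.
- sensors.get_state(): the state, without advancing time (a new reading comes with each control period).
- eyes.snapshot(name): name is "side" or "top"; returns (picture, depth): 420x560x3 uint8, red, green, blue; 420x560 float32, m along the optical axis (not along the pixel's ray), 0 where there is no reading.
- eyes.calibration(name): a dict with "fov_y" (degrees; the focal length in pixels is half the picture's height over the tangent of half this angle, whatever the lens; pixels are square), "cx", "cy" (the principal point, pixels), "dist_coeffs" ([k1, k2, p1, p2, k3] as OpenCV has them; the pictures are not rectified), "world_from_camera" (4x4, takes a point from camera to world coordinates). Camera axes: x right, y down, z forward; pixel columns grow to the right and rows downward; lengths in m; the calibration is good to about 2 mm. A picture is of the moment at which its call begins. calibration takes no time and is no camera call.
- finish_job(): hands the job in; it is judged then, once.
The state is a dict: "clock": time; "q": joint angles; "qd": joint speeds; "joint_torque": joint torques, N m; "tool_pos": TCP position; "eef_rot": TCP orientation; "contact_force": force on the tool from outside, world axes, zero at the start; "moment": the same for the moment, N m; "opening": opening from 0.0 (shut) to 1.0 (fully open); "finger_force": force on a finger pad.
Only numpy, scipy, OpenCV 4.12 (cv2) and the standard library are available. Lean on these libraries where they do the work, as an engineer would, in place of code of your own. Each camera call takes 0.05 s, during which the arm holds its last target. There are 200 camera calls.

TASK

Make the pulp washer ready to run: slide the white tub along the steel deck, without lifting it, until both pegs of the motor housing are fully home in the tub's sockets and the tub is flush against the housing. Then swing the steel lid down over the tub until it is shut, and leave everything else on the table where it is.

Things in the scene. Friction and masses are not known exactly. Their poses are not given: they have to be found in the camera images.
- washer: Pulp washer, fixed: steel deck 470 x 220 mm, 12 thick, white motor housing on one end (130 long, 170 wide, top 94 mm above the table). Origin: on the table plane under the middle of the housing's upright front face; x points from the open deck into the housing (the tub's docking direction), z up. Deck: x -340 to +130, y -110 to +110 mm, no rails. A small dial sticks out on the housing's +y side.
- dock (a point): Middle of the housing's front face, 52 mm above the table. At this height two level pegs stick out of the face towards the washer's -x, at its y = -30 and +30 mm: 16 mm diameter, 22 mm long, the last 12 mm tapering to 5 mm at the tip. The tub is home when point tub_back lies here.
- tub: White open-topped plastic tub, loose on the deck, 0.35 to 0.7 kg; 160 mm long (x, with its socket block), 110 wide (y), 80 high, walls 5: too wide to grip across. Origin: centre of the underside; z up. Starts with its socket end (+x) roughly facing the housing, short of the pegs, off to one side and skewed. Home: its x along the washer's x, origin 80 mm before the face.
- tub_back (a point): Middle of the outer face of the tub's +x end, 40 mm above its underside. This end is a grey block 28 mm thick, 104 wide, 10 to 70 mm above the underside, with two square blind sockets 20 x 20 mm, 25 deep, open to +x, at the tub's y = -30 and +30 mm at this height.
- lid (a joint): Lid angle in rad: 0 = shut, level over the tub; about 1.57 = upright; range 0 to 2.0 (leaning back over the housing). Starts between 1.3 and 1.9. A stiff hinge holds the lid where it is left (about 3 N at its free edge moves it).
- lid_hinge (a point): Middle of the lid's hinge axis, along the washer's y at the top front edge of the housing, 100 mm above the table. Lid: steel plate 120 mm wide, 6 thick, mid-plane through the axis, free edge 176 mm from it. A 6 mm thick lip hangs 18 mm below the plate along that edge; shut, it hooks over the tub's end wall with 6 mm to spare if the tub is home, else it lands on the rim.
- lid_edge (a point): On the lid: middle of its free edge (mid-plane of the plate), 176 mm from the hinge axis.
- bottle: Bystander: white plastic squeeze bottle, 56 mm diameter, 170 high. Origin: centre of its underside.
- jar_a: Bystander: jar, 60 mm diameter, 70 high. Origin: centre of its underside.
- jar_b: Bystander: jar, 60 mm diameter, 70 high. Origin: centre of its underside.
- block: Bystander: dark wood block 120 x 70 x 45 mm. Origin: centre of its underside.
- brush: Bystander: hand brush lying on the table near the open end of the deck, lying along its own x axis. Origin: near its middle, on the underside.
- frame: Bystander: wooden paper-making frame with a mesh, 230 x 190 x 22 mm, lying flat. Origin: centre of its underside.
- bowl: Bystander: steel bowl, 160 mm diameter, 65 high. Origin: centre of its underside.
Not all that is in view belongs to the job. Leave any orange or red look-alike of the tub alone.

How it is judged:
On the way, in this order (a step that is already met when the one before it is completed fails the run):
1. the tub is home: flush with the housing, both pegs in its sockets (x of tub_back in the frame of washer above -0.004 m and y of tub_back in the frame of washer between -0.004 and 0.004 m and angle between the x axis of tub and the x axis of washer, either way round below 0.04 rad and angle between tub's own z axis and vertical below 0.06 rad), for 0.2 s.
2. the lid is shut over the tub (value of joint lid below 0.06 rad), for 0.2 s.
At the end, for the whole second after the job is handed in: The tub stands on the deck at rest with its socket face within 4 mm of the housing's face, within 4 mm sideways and 0.04 rad of straight (so both pegs are in), and the lid is within 0.06 rad of shut and at rest (all of step 1 and value of joint lid below 0.06 rad and linear speed of tub below 0.01 m/s and velocity of joint lid between -0.05 and 0.05 rad/s); the robot touches nothing.
It fails at once if the tub is lifted more than 15 mm off the deck or tipped by more than 0.25 rad (z of tub_back in the frame of washer above 0.067 m or angle between tub's own z axis and vertical above 0.25 rad).
It fails at once if a bystander (bottle, jars, block, brush, frame, bowl) is moved by more than 30 mm (distance of any of bottle, jar_a, jar_b, block, brush, frame, bowl from where it was at the start of the episode above 0.03 m).
It also fails if it takes over 72 s, if anything falls off the work surface, if the arm or the gripper's body presses on something with over 40 N, if the wrist force passes 120 N, or if a joint passes its speed limit or range.

## Working session

There is one attempt and no reset: what is moved stays moved. The work goes in short steps, Python scripts to look and compute and a tool call to move; the robot and the scene stay as the last step left them, time stands still between calls to the robot, and variables do not carry over. Pictures are saved under pics/ and viewed, at most 10 in all, crops included, and the job is handed in when it is done.

Besides the shell and the picture viewer there is one more tool, called after "Emit:" as name(argument=value, ...) on one line, values as JSON. send_rows: Moves the arm, as the interface text tells. Scaled input: -1 to 1 covers 30 cm each way for a shift and 2 pi rad each way for a turn. Its arguments: {"type":"object","properties":{"rows":{"type":"string"},"jaw":{"type":"number"},"force":{"type":"number"}},"required":["rows"]}

```bash
mkdir -p pics; cat > h.py <<'E'
import numpy as np, cv2
from plant import sensors, eyes, finish_job
def snap(name):
    im,d=eyes.snapshot(name); c=eyes.calibration(name)
    h,w=d.shape; f=h/2/np.tan(np.radians(c["fov_y"])/2)
    K=np.array([[f,0,c["cx"]],[0,f,c["cy"]],[0,0,1]])
    u,v=np.meshgrid(np.arange(w),np.arange(h))
    n=cv2.undistortPoints(np.stack([u,v],-1).reshape(-1,1,2).astype(np.float64),K,np.array(c["dist_coeffs"],float)).reshape(h,w,2)
    P=np.dstack([n*d[...,None],d])
    T=np.array(c["world_from_camera"])
    W=P@T[:3,:3].T+T[:3,3]; W[d==0]=np.nan
    return im,W
def save(im,fn,crop=None,s=1):
    if crop: im=im[crop[1]:crop[3],crop[0]:crop[2]]
    cv2.imwrite("pics/"+fn,cv2.cvtColor(cv2.resize(im,None,fx=s,fy=s,interpolation=cv2.INTER_CUBIC),cv2.COLOR_RGB2BGR))
E
python3 - <<'E'
from h import *
for n in("top","side"):
    im,W=snap(n); save(im,n+"0.png"); np.savez(n+"0.npz",im=im,W=W)
    print(np.array(eyes.calibration(n)["world_from_camera"]).round(3))
s=sensors.get_state(); print({k:np.round(v,3) for k,v in s.items()})
E
```

```text
[[ 0.007 -0.987  0.161  0.226]
 [-1.    -0.006  0.012 -0.018]
 [-0.011 -0.161 -0.987  1.936]
 [ 0.     0.     0.     1.   ]]
[[ 0.892 -0.295  0.344  0.124]
 [-0.453 -0.584  0.673 -0.823]
 [ 0.002 -0.756 -0.655  0.896]
 [ 0.     0.     0.     1.   ]]
{'clock': np.float64(0.1), 'q': array([-1.312,  0.69 , -0.195,  1.566,  0.157,  0.903, -0.215]), 'qd': array([ 0.001, -0.003,  0.   , -0.   , -0.001,  0.001, -0.001]), 'joint_torque': array([-3.0000e-03, -5.2850e+01, -1.2710e+00, -1.5384e+01, -5.3000e-02,
        2.0000e-03,  0.0000e+00]), 'tool_pos': array([0.139, 0.609, 0.238]), 'eef_rot': array([ 0.112,  0.994, -0.001, -0.   ]), 'contact_force': array([-0.602,  0.142, -0.308]), 'moment': array([ 0.003,  0.01 , -0.031]), 'finger_force': np.float64(0.0), 'opening': np.float64(1.003)}
```

View pics/top0.png

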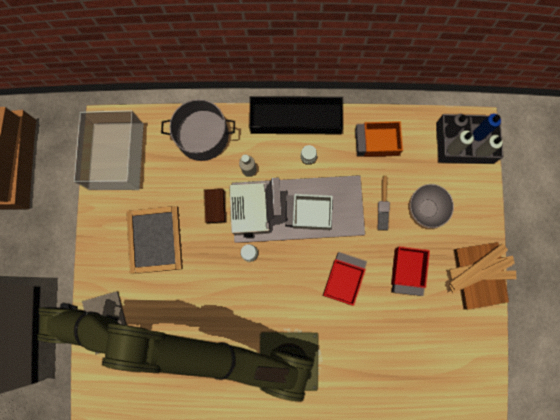

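View pics/side0.png

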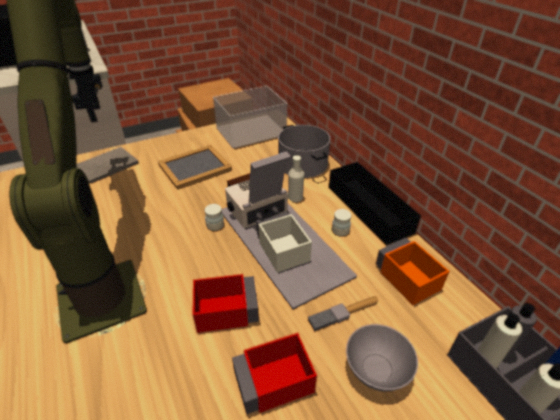

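The side view shows the housing at about (250,195), the lid upright at (268,178) and the white tub at (285,243) on the deck. Tub candidates in the top view are white (312,211), red (345,280), red (410,270) and orange (380,140). Only the white one stands on the deck with its grey end facing the housing, so it is the tub. I'll confirm that with a crop and measure it.

```bash
python3 - <<'E'
from h import *
d=np.load("top0.npz");im,W=d["im"],d["W"]
save(im,"crop1.png",(210,150,390,270),4.4)
for n in("top","side"):
    d=np.load(n+"0.npz");im,W=d["im"],d["W"].astype(float)
    x,y,z=W[...,0],W[...,1],W[...,2]
    box=(x>.3)&(x<.8)&(y>-.4)&(y<.35)
    tb=box&(abs(z)<.006); print(n,"table z",np.nanmedian(z[box&(z<.006)]))
    hsv=cv2.cvtColor(im,cv2.COLOR_RGB2HSV)
    gray=(hsv[...,1]<90)
    m=(box&(z>.005)&gray).astype(np.uint8)
    m=cv2.morphologyEx(m,cv2.MORPH_OPEN,np.ones((3,3)))
    k,l,st,ce=cv2.connectedComponentsWithStats(m)
    for i in range(1,k):
        if st[i,4]>60:
            q=W[l==i]; print(i,st[i],q.min(0).round(3),q.max(0).round(3))
    i=1+np.argmax(st[1:,4]); q=W[l==i]
    dk=q[(q[:,2]>.006)&(q[:,2]<.018)]; print("deck z",np.median(dk[:,2]),cv2.minAreaRect(dk[:,:2].astype(np.float32)))
    rim=q[(q[:,2]>.084)&(q[:,2]<.1)]
    print("hist z",np.histogram(q[:,2],bins=np.arange(0,.3,.01))[0])
    t=q[(q[:,2]>.083)&(q[:,2]<.105)&(q[:,1]<.0)]
    print(cv2.minAreaRect(t[:,:2].astype(np.float32)),len(t),t.min(0),t.max(0))
    hi=q[q[:,2]>.11]; print("lid",hi.min(0),hi.max(0))
    hs=q[(q[:,2]>.08)&(q[:,2]<.105)&(q[:,1]>.03)]; print("hous",cv2.minAreaRect(hs[:,:2].astype(np.float32)),np.median(hs[:,2]))
E
```

```text
top table z -0.00020819158152396433
1 [191 134  36  26 391] [0.719 0.234 0.005] [0.799 0.35  0.128]
2 [357 136   8  19 142] [ 0.739 -0.265  0.021] [ 0.799 -0.24   0.08 ]
3 [301 145  16  19 244] [ 0.706 -0.093  0.009] [ 0.78  -0.038  0.084]
4 [240 155  16  21 258] [0.659 0.125 0.014] [0.709 0.175 0.183]
5 [ 230  176  135   66 7311] [ 0.422 -0.266  0.005] [0.664 0.212 0.285]
6 [378 201  12  29 287] [ 0.468 -0.359  0.006] [ 0.571 -0.315  0.031]
7 [241 245  17  17 231] [0.35  0.115 0.007] [0.406 0.171 0.084]
8 [337 253  29  14 204] [ 0.333 -0.261  0.027] [ 0.378 -0.163  0.085]
deck z 0.012405848509168371 ((0.5436525344848633, -0.027529671788215637), (0.2192838042974472, 0.46714627742767334), 3.5923306941986084)
hist z [ 980 2746  490   49   57   58   79  150  502 1381  264   17   15   14
   17   16   17    8   19   22   13   19   13   22   14   21  113  188
    7]
((0.5228357911109924, -0.0709298774600029), (0.1458589732646942, 0.11300696432590485), 87.79430389404297) 265 [ 0.46394907 -0.14573616  0.08320283] [ 5.81160083e-01 -1.90529196e-05  1.04959698e-01]
lid [0.46758005 0.02882448 0.
[... 551 characters left out ...]
9 -0.318  0.025]
deck z 0.01266943313604485 ((0.6179563999176025, 0.003458946943283081), (0.45637017488479614, 0.5259247422218323), 13.664268493652344)
hist z [ 366 4157  398  419  456  461  537  586  589  866  225  205  120   87
   92   91   98  101   73   81   83   89   83   88   79    9   69  194
    0]
((0.5230770111083984, -0.07427044212818146), (0.14850972592830658, 0.11278896778821945), 87.80043029785156) 437 [ 0.46437085 -0.14858474  0.08302631] [ 0.58011622 -0.00134022  0.09625575]
lid [0.4751112  0.02314274 0.11004088] [0.79789563 0.33781035 0.27640287]
hous ((0.6099075078964233, 0.18007880449295044), (0.3858993351459503, 0.18299150466918945), 28.71070098876953) 0.09396416818853881
```

View pics/crop1.png

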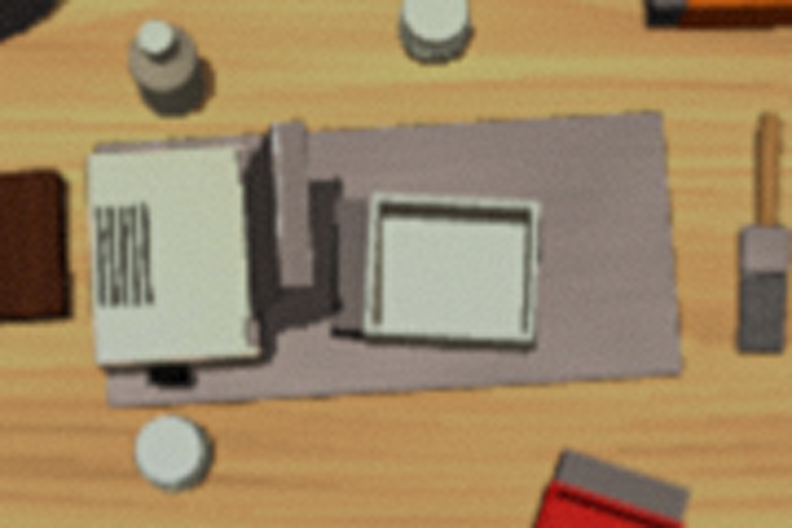

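The crop confirms it: the white tub is at crop (450,268), with its grey socket block at (350,262) facing the housing at (175,255). The lid stands at (290,205). Next I'll fit the lid angle and work out the first shifts.

```bash
cat >> h.py <<'E'
from scipy.spatial.transform import Rotation as Ro
XW=np.array([-.0627,.998]); YW=np.array([-.998,-.0627]); O=np.array([.5371,.0773])  # washer
def w2world(x,y): return O+x*XW+y*YW
def plan(*wps, ref=None):
    """wps: (x,y,z,ydir_deg); prints normalised rows relative to the current tool pose"""
    s=sensors.get_state(); R=Ro.from_quat(s["eef_rot"]).as_matrix(); p=np.array(s["tool_pos"]) if ref is None else np.array(ref)
    yd=np.degrees(np.arctan2(R[1,1],R[0,1])); print("pos",p.round(4),"ydir",yd.round(2),"F",np.round(s["contact_force"],1),"t",round(float(s["clock"]),2))
    for w in wps:
        d=R.T@(np.array(w[:3])-p)/.3; t=-((w[3]-yd+180)%360-180)/360
        print(np.round(d,4),round(t,4),"rows>=",round(np.linalg.norm(d)*.3/.0417,1),round(abs(t)*360/7.16,1))
E
python3 - <<'E'
from h import *
for n in("top","side"):
    W=np.load(n+"0.npz")["W"].astype(float).reshape(-1,3)
    a=(W[:,:2]-O)@XW; b=(W[:,:2]-O)@YW; z=W[:,2]
    m=(abs(b)<.05)&(a>-.12)&(a<.06)&(z>.12)&(z<.25)
    for lo in np.arange(.12,.28,.02):
        k=(abs(b)<.05)&(a>-.12)&(a<.08)&(z>lo)&(z<lo+.02)
        if k.sum(): print(n,lo.round(2),k.sum(),np.percentile(a[k],[5,50,95]).round(4))
plan((.45,.3,.38,87.8),(.52,-.1435,.38,87.8))
E
```

```text
top 0.12 24 [0.0007 0.0021 0.0042]
top 0.14 27 [-0.0034 -0.0016  0.0008]
top 0.16 18 [-0.006  -0.0046 -0.0028]
top 0.18 34 [-0.0106 -0.0084 -0.0068]
top 0.2 26 [-0.0141 -0.0124 -0.0112]
top 0.22 29 [-0.0175 -0.0162 -0.0139]
top 0.24 30 [-0.0214 -0.0199 -0.0177]
top 0.26 249 [-0.046  -0.0346 -0.0233]
top 0.28 6 [-0.0386 -0.0294 -0.0254]
side 0.12 117 [-0.0085 -0.0054 -0.0024]
side 0.14 127 [-0.0118 -0.0091 -0.0062]
side 0.16 133 [-0.0149 -0.0127 -0.0097]
side 0.18 125 [-0.0186 -0.0159 -0.0139]
side 0.2 143 [-0.0223 -0.0195 -0.0168]
side 0.22 143 [-0.0259 -0.0235 -0.0207]
side 0.24 67 [-0.0287 -0.0265 -0.0241]
side 0.26 228 [-0.0495 -0.0397 -0.0272]
pos [0.1393 0.6087 0.238 ] ydir 77.12 F [-0.6  0.1 -0.3] t 0.1
[-1.2391 -0.7731 -0.4719] -0.0297 rows>= 11.0 1.5
[-1.796  -2.1623 -0.4696] -0.0297 rows>= 20.5 1.5
```

Emit:
send_rows(rows="-0.5 -0.3 -0.4 -0.03; -1 -0.65 -0.47 -0.03; -1 -0.65 -0.47 -0.03; -1 -0.65 -0.47 -0.03; -1 -0.65 -0.47 -0.03; -1 -0.65 -0.47 -0.03; -1 -0.65 -0.47 -0.03; -1 -0.65 -0.47 -0.03; -1 -0.65 -0.47 -0.03; -1 -0.65 -0.47 -0.03", jaw=-1)

```text
clock: 0.93
tool_pos: [0.3942, 0.3467, 0.3814]
eef_rot: [0.023, 1.0, -0.001, 0.003]
contact_force: [0.5, -0.4, 0.5]
opening: 0.999
finger_force: 0.0
```

```bash
python3 -c "
from h import *
plan((.46,.2,.38,87.8),(.52,-.1435,.38,87.8))"
```

```text
pos [0.3942 0.3467 0.3814] ydir 87.33 F [ 0.5 -0.4  0.5] t 0.93
[-0.2419 -0.4781  0.0067] -0.0013 rows>= 3.9 0.1
[-0.4951 -1.6126  0.0098] -0.0013 rows>= 12.1 0.1
```

Emit:
send_rows(rows="-0.25 -0.48 0 -0.001; -0.25 -0.48 0 -0.001; -0.25 -0.48 0 -0.001; -0.25 -0.48 0 -0.001; -0.37 -1 0 -0.001; -0.37 -1 0 -0.001; -0.37 -1 0 -0.001; -0.37 -1 0 -0.001; -0.37 -1 0 -0.001; -0.37 -1 0 -0.001")

```text
clock: 1.77
tool_pos: [0.4883, 0.0464, 0.3792]
eef_rot: [0.018, 1.0, -0.0, -0.0]
contact_force: [-0.4, 0.6, -0.8]
opening: 1.002
finger_force: 0.0
```

```bash
python3 -c "
from h import *
plan((.52,-.1435,.38,87.8),(.52,-.1435,.10,87.8))"
```

```text
pos [0.4883 0.0464 0.3792] ydir 87.99 F [-0.4  0.6 -0.8] t 1.77
[-0.1277 -0.6289 -0.0023] 0.0005 rows>= 4.6 0.0
[-0.1286 -0.6284  0.931 ] 0.0005 rows>= 8.1 0.0
```

Emit:
send_rows(rows="-0.128 -0.629 0 0; -0.128 -0.629 0 0; -0.128 -0.629 0 0; -0.128 -0.629 0 0; -0.128 -0.629 0 0; -0.128 -0.629 0.83 0; -0.128 -0.629 0.83 0; -0.128 -0.629 0.83 0; -0.128 -0.629 0.83 0; -0.128 -0.629 0.83 0")

```text
clock: 2.6
tool_pos: [0.5215, -0.1386, 0.1697]
eef_rot: [0.013, 1.0, 0.001, 0.0]
contact_force: [0.9, -0.1, -0.3]
opening: 0.999
finger_force: 0.0
```

Emit:
send_rows(rows="0 0 0.1 0; 0 0 0.1 0; 0 0 0.1 0")

```text
clock: 2.85
tool_pos: [0.5207, -0.1391, 0.1405]
eef_rot: [0.014, 1.0, 0.001, -0.002]
contact_force: [-0.3, -0.1, 0.2]
opening: 0.997
finger_force: 0.0
```

```bash
python3 - <<'E'
from h import *
im,W=snap("side"); save(im,"side1.png",(200,140,340,290),4)
plan((.5203,-.1435,.055,87.8))
E
```

```text
pos [ 0.5221 -0.1398  0.1421] ydir 88.39 F [ 0.6 -0.2 -0.7] t 2.9
[ 0.0058 -0.0128  0.2904] 0.0016 rows>= 2.1 0.1
```

View pics/side1.png

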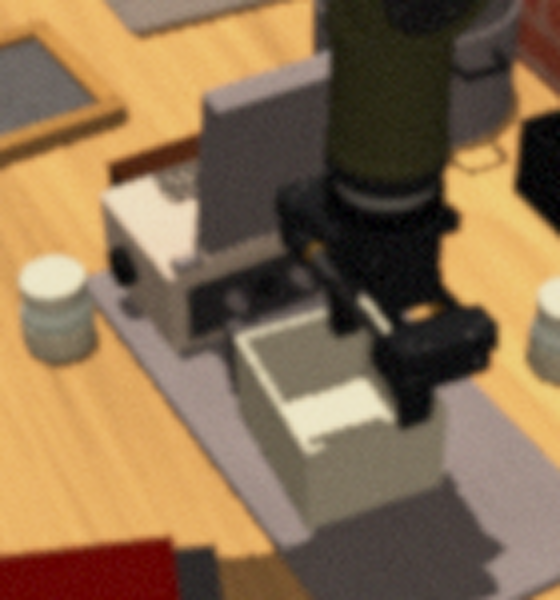

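The picture shows the fingers at (345,310) and (410,400), straddling the tub's rear wall. I'll descend and grip.

Emit:
send_rows(rows="0.003 -0.012 0.145 0; 0.003 -0.012 0.29 0; 0.003 -0.012 0.29 0; 0.003 -0.012 0.29 0")

```text
clock: 3.23
tool_pos: [0.52, -0.1442, 0.0546]
eef_rot: [0.015, 1.0, 0.0, -0.001]
contact_force: [-0.9, 0.1, 0.7]
opening: 1.0
finger_force: 0.0
```

Emit:
send_rows(rows="0 0 0 0; 0 0 0 0; 0 0 0 0; 0 0 0 0; 0 0 0 0; 0 0 0 0; 0 0 0 0; 0 0 0 0; 0 0 0 0; 0 0 0 0", jaw=1, force=30)

```text
clock: 4.07
tool_pos: [0.52, -0.1448, 0.0543]
eef_rot: [0.015, 1.0, 0.0, -0.0]
contact_force: [-0.0, 0.3, -0.3]
opening: 0.269
finger_force: 0.0
```

```bash
cat > tub.py <<'E'
from h import *
from scipy.optimize import least_squares
# measure tub rim from both cameras in the washer frame
for n in("top","side"):
    im,W=snap(n); a=(W[...,:2]-O)@XW; b=(W[...,:2]-O)@YW; z=W[...,2]
    hsv=cv2.cvtColor(im,cv2.COLOR_RGB2HSV)
    m=(z>.086)&(z<.098)&(a>-.3)&(a<-.0)&(abs(b)<.09)&(im.min(-1)>100)
    q=np.c_[a[m],b[m]]
    # long side walls: line fits
    print(n,len(q),q.min(0).round(4),q.max(0).round(4),cv2.minAreaRect((q*1000).astype(np.float32)))
    for sgn in(1,-1):
        r=q
        for _ in range(4):
            mid=np.median(q[:,1]) if _==0 else None
            if _==0: c=(q[:,1].min()+q[:,1].max())/2; r=q[(sgn*(q[:,1]-c)>.038)&(q[:,0]<np.percentile(q[:,0],92))]
            else: r=r[abs(np.polyval(k,r[:,0])-r[:,1])<.006]
            k=np.polyfit(r[:,0],r[:,1],1)
        print("  wall",sgn,len(r),"yaw deg",np.degrees(np.arctan(k[0])).round(2),"y at tub front end/mid",np.polyval(k,[q[:,0].max()+.02,r[:,0].mean()]).round(4))
E
python3 tub.py; python3 -c "
from h import *
plan((.5203,-.1435,.055,87.8))"
```

```text
top 106 [-0.1834 -0.0372] [-0.0816  0.079 ] ((-127.571533203125, 21.225040435791016), (110.99385833740234, 100.72987365722656), 83.66394805908203)
  wall 1 23 yaw deg -6.3 y at tub front end/mid [0.0668 0.0737]
  wall -1 32 yaw deg -2.54 y at tub front end/mid [-0.0326 -0.0291]
side 105 [-0.2046  0.0343] [-0.0003  0.0837] ((-102.76853942871094, 58.510040283203125), (48.057491302490234, 204.29586791992188), 89.2633056640625)
pos [ 0.52   -0.1448  0.0543] ydir 88.28 F [ 0.2  0.3 -0.7] t 4.17
[-0.0009  0.0042 -0.0025] 0.0013 rows>= 0.0 0.1Traceback (most recent call last):
  File "tub.py", line 17, in <module>
    k=np.polyfit(r[:,0],r[:,1],1)
    raise TypeError("expected non-empty vector for x")
TypeError: expected non-empty vector for x
```

Fingers are still closing, so I'll give them more time.

Emit:
send_rows(rows="0 0 0 0; 0 0 0 0; 0 0 0 0; 0 0 0 0; 0 0 0 0; 0 0 0 0; 0 0 0 0")

```text
clock: 4.75
tool_pos: [0.5201, -0.1448, 0.0543]
eef_rot: [0.015, 1.0, 0.0, 0.0]
contact_force: [1.4, 0.8, -1.5]
opening: 0.058
finger_force: 30.0
```

```bash
python3 -c "
from h import *
plan((*w2world(-.1925,0),.0543,93.6))"
```

```text
pos [ 0.5201 -0.1448  0.0543] ydir 88.28 F [ 1.4  0.8 -1.5] t 4.75
[-0.094   0.1028  0.    ] -0.0148 rows>= 1.0 0.7
```

Emit:
send_rows(rows="-0.023 0.026 0 -0.004; -0.047 0.051 0 -0.007; -0.07 0.077 0 -0.011; -0.094 0.103 0 -0.0148; -0.094 0.103 0 -0.0148; -0.094 0.103 0 -0.0148; -0.094 0.103 0 -0.0148")

```text
clock: 5.33
tool_pos: [0.5495, -0.1139, 0.0543]
eef_rot: [-0.032, 0.999, 0.0, 0.0]
contact_force: [-0.0, 0.3, -2.1]
opening: 0.055
finger_force: 30.0
```

```bash
python3 - <<'E'
from h import *
plan((*w2world(-.1925,0),.0543,93.6))
for n in("top","side"):
    im,W=snap(n); save(im,n+"2.png",(225,160,375,260) if n=="top" else (200,140,340,290),5 if n=="top" else 4)
    np.savez(n+"2.npz",im=im,W=W)
E
```

```text
pos [ 0.5495 -0.1139  0.0543] ydir 93.64 F [-0.   0.3 -2.1] t 5.33
[ 0.0013 -0.003  -0.0001] 0.0001 rows>= 0.0 0.0
```

View pics/top2.png

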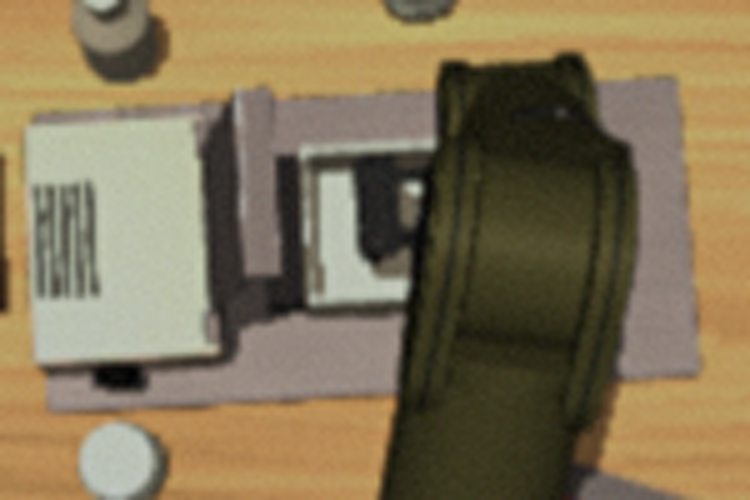

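View pics/side2.png

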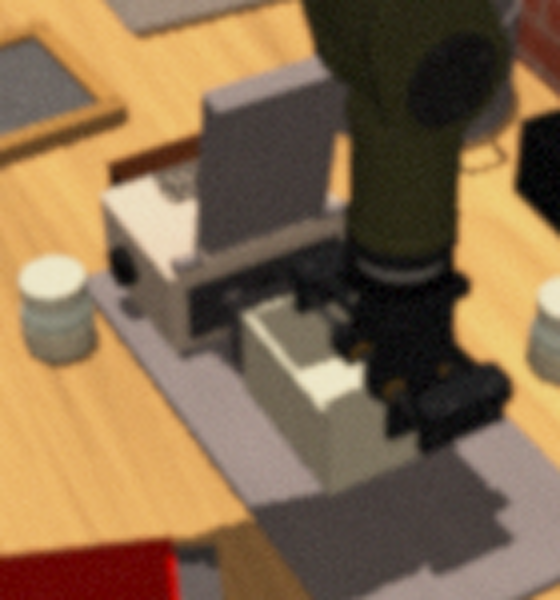

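The pictures show the tub straightened on the deck, its front rim at top-crop (310,230), facing the housing at (210,235). Before inserting I'll check its sideways offset against the deck and housing edges.

```bash
python3 - <<'E'
from h import *
d=np.load("top2.npz");im=d["im"].astype(float);W=d["W"].astype(float)
C=np.array(eyes.calibration("top")["world_from_camera"])[:3,3]
def onplane(u,v,z):   # ray through measured cloud -> plane z
    i,j=int(round(v)),int(round(u)); vv=np.array([cv2.remap(W[...,k].astype(np.float32),np.float32([[u]]),np.float32([[v]]),cv2.INTER_LINEAR)[0,0] for k in range(3)])
    r=vv-C; p=C+r*(z-C[2])/r[2]; return (p[:2]-O)@XW,(p[:2]-O)@YW
g=im.mean(-1)
def edges(u0,u1,v0,v1,z,name):
    out=[]
    for u in range(u0,u1):
        col=cv2.GaussianBlur(g[v0:v1,u-1:u+2].mean(1)[:,None],(1,3),0)[:,0]; dd=np.abs(np.diff(col)); i=dd.argmax()
        w=dd[max(0,i-1):i+2]; v=v0+.5+(np.arange(max(0,i-1),max(0,i-1)+len(w))*w).sum()/w.sum()
        out.append(onplane(u,v,z))
    out=np.array(out); k=np.polyfit(out[:,0],out[:,1],1); print(name,"b med",np.median(out[:,1]).round(4),"std",out[:,1].std().round(4),"yaw",np.degrees(np.arctan(k[0])).round(2),"a",out[[0,-1],0].round(3))
f=lambda x,y:(225+x/5,160+y/5)
edges(289,311,185,194,.092,"tub far rim (-55)")
edges(289,306,216,226,.092,"tub near rim/bottom (55)")
edges(282,310,174,185,.012,"deck far (-110)") 
edges(285,303,235,247,.012,"deck near (110)")
edges(233,262,179,189,.094,"housing far (-85)")
edges(233,242,227,238,.094,"housing near")
# depth-based
z=W[...,2];a=(W[...,:2]-O)@XW;b=(W[...,:2]-O)@YW
for nm in("top2","side2"):
    W2=np.load(nm+".npz")["W"].astype(float);z=W2[...,2];a=(W2[...,:2]-O)@XW;b=(W2[...,:2]-O)@YW
    for lo in np.arange(-.15,-.05,.015):
        m=(z>.075)&(z<.097)&(a>lo)&(a<lo+.015)&(abs(b)<.08)
        if m.sum()>5: print(nm,lo.round(3),m.sum(),np.percentile(b[m],[1,99]).round(4))
    m=(z>.085)&(z<.1)&(a>0.01)&(a<.13)&(abs(b)<.1); print("hous",np.percentile(b[m],[1,99]).round(4), "front", np.percentile(a[m],1).round(4))
E
```

```text
tub far rim (-55) b med -0.0497 std 0.0004 yaw -0.15 a [-0.077 -0.15 ]
tub near rim/bottom (55) b med 0.054 std 0.0005 yaw 0.05 a [-0.071 -0.126]
deck far (-110) b med -0.1122 std 0.0016 yaw 0.14 a [-0.054 -0.153]
deck near (110) b med 0.1065 std 0.0019 yaw 1.25 a [-0.053 -0.114]
 ** On entry to DLASCL parameter number  4 had an illegal value
 ** On entry to DLASCL parameter number  4 had an illegal value
 ** On entry to DLASCL parameter number  4 had an illegal value
 ** On entry to DLASCL parameter number  4 had an illegal value
 ** On entry to DLASCL parameter number  5 had an illegal value
 ** On entry to DLASCL parameter number  4 had an illegal valueTraceback (most recent call last):
  File "<stdin>", line 20, in <module>
  File "<stdin>", line 14, in edges
    c, resids, rank, s = lstsq(lhs, rhs, rcond)
                         ~~~~~^^^^^^^^^^^^^^^^^
    x, resids, rank, s = _umath_linalg.lstsq(a, b, rcond,
                         ~~~~~~~~~~~~~~~~~~~^^^^^^^^^^^^^
                                             signature=signature)
                                             ^^^^^^^^^^^^^^^^^^^^
    raise LinAlgError("SVD did not converge in Linear Least Squares")
numpy.linalg.LinAlgError: SVD did not converge in Linear Least Squares
```

```bash
python3 - <<'E'
from h import *
for nm in("top2","side2"):
    D=np.load(nm+".npz");im=D["im"];W2=D["W"].astype(float);z=W2[...,2];a=(W2[...,:2]-O)@XW;b=(W2[...,:2]-O)@YW
    for lo in np.arange(-.17,-.05,.015):
        m=(z>.085)&(z<.098)&(a>lo)&(a<lo+.015)&(abs(b)<.08)
        if m.sum()>3: print(nm,lo.round(3),m.sum(),b[m].min().round(4),b[m].max().round(4))
    m=(z>.087)&(z<.1)&(a>0.02)&(a<.12)&(abs(b)<.1); print("hous",np.percentile(b[m],[.5,99.5]).round(4))
    m=(z>.2)&(z<.27)&(a>-.06)&(a<.02)&(abs(b)<.09); print("lid",np.percentile(b[m],[.5,99.5]).round(4))
    m=(z>.006)&(z<.018)&(a>-.3)&(a<-.03)&(abs(b)<.13)
    for lo in(-.3,-.25,-.1,-.06):
        k=m&(a>lo)&(a<lo+.03); print(" deck",lo,b[k].min().round(4),b[k].max().round(4))
E
```

```text
top2 -0.155 9 -0.0561 -0.05
top2 -0.14 7 -0.0557 0.0529
top2 -0.125 7 -0.0527 0.0528
top2 -0.11 16 -0.0546 0.0547
top2 -0.095 14 -0.0549 0.0542
top2 -0.08 14 -0.0558 0.0537
top2 -0.065 66 -0.0538 0.0526
top2 -0.05 16 -0.0515 0.0473
hous [-0.083   0.0858]
lid [-0.0584  0.0609]
 deck -0.3 -0.1281 0.1293Traceback (most recent call last):
  File "<stdin>", line 11, in <module>
    return umr_minimum(a, axis, None, out, keepdims, initial, where)
ValueError: zero-size array to reduction operation minimum which has no identity
```

Emit:
send_rows(rows="0.005 0.012 0 0; 0.005 0.024 0 0; 0.005 0.036 0 0; 0.005 0.048 0 0; 0.005 0.06 0 0; 0.005 0.073 0 0; 0.005 0.073 0 0")

```text
clock: 6.02
tool_pos: [0.5462, -0.0914, 0.0543]
eef_rot: [-0.032, 0.999, 0.001, -0.0]
contact_force: [0.6, 0.5, -1.0]
opening: 0.056
finger_force: 30.0
```

```bash
python3 -c "
from h import *
plan((*w2world(-.1575,0.001),.0543,93.6))
s=sensors.get_state();print((np.array(s['tool_pos'][:2])-O)@XW,(np.array(s['tool_pos'][:2])-O)@YW)"
```

```text
pos [ 0.5462 -0.0914  0.0543] ydir 93.7 F [ 0.6  0.5 -1. ] t 6.02
[-0.0018  0.0382  0.0001] 0.0003 rows>= 0.3 0.0
-0.16896183922658828 0.0015186356799990566
```

Emit:
send_rows(rows="0 0.007 0 0; 0 0.014 0 0; 0 0.02 0 0; 0 0.027 0 0; 0 0.027 0 0")

```text
clock: 6.43
tool_pos: [0.5457, -0.0843, 0.0543]
eef_rot: [-0.032, 0.999, 0.0, -0.0]
contact_force: [0.5, -0.7, -1.0]
opening: 0.053
finger_force: 30.0
```

Emit:
send_rows(rows="0 0.005 0 0; 0 0.01 0 0; 0 0.01 0 0")

```text
clock: 6.68
tool_pos: [0.5456, -0.0815, 0.0544]
eef_rot: [-0.032, 0.999, 0.0, 0.0]
contact_force: [0.4, -1.6, -0.7]
opening: 0.053
finger_force: 30.0
```

Emit:
send_rows(rows="0 0.004 0 0; 0 0.007 0 0; 0 0.007 0 0")

```text
clock: 6.93
tool_pos: [0.5459, -0.081, 0.0544]
eef_rot: [-0.031, 1.0, -0.001, 0.0]
contact_force: [0.9, -4.9, -2.4]
opening: 0.051
finger_force: 30.0
```

Emit:
send_rows(rows="0 0.005 0 0; 0 0.01 0 0; 0 0.01 0 0")

```text
clock: 7.18
tool_pos: [0.5459, -0.081, 0.0545]
eef_rot: [-0.03, 1.0, -0.002, 0.001]
contact_force: [2.5, -10.0, -2.4]
opening: 0.055
finger_force: 30.0
```

Emit:
send_rows(rows="0 0.005 0 0; 0 0.01 0 0; 0 0.01 0 0; 0 0.01 0 0")

```text
clock: 7.52
tool_pos: [0.5459, -0.081, 0.0547]
eef_rot: [-0.029, 1.0, -0.004, 0.001]
contact_force: [2.3, -15.4, -2.5]
opening: 0.052
finger_force: 30.1
```

```bash
python3 - <<'E'
from h import *
im,W=snap("side"); save(im,"side3.png",(215,160,315,260),6); np.savez("side3.npz",im=im,W=W)
im,W=snap("top"); np.savez("top3.npz",im=im,W=W)
a=(W[...,:2]-O)@XW; b=(W[...,:2]-O)@YW; z=W[...,2]
m=(z>.086)&(z<.097)&(a>-.15)&(a<-.02)&(abs(b)<.07); print(b[m].min(),b[m].max(),np.percentile(a[m],98))
E
```

```text
-0.05419378478776711 0.05769986140861443 -0.02365277948659117
```

View pics/side3.png

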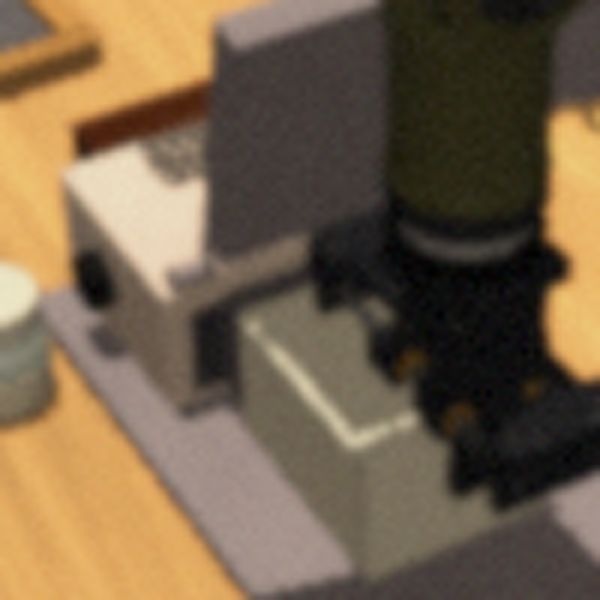

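The picture shows the tub's socket block meeting the housing's front at about (225,330). Travel stopped hard under 15 N, which agrees with flush. I'll relax the push and open.

Emit:
send_rows(rows="0 -0.008 0 0; 0 -0.015 0 0; 0 -0.015 0 0")

```text
clock: 7.87
tool_pos: [0.5459, -0.081, 0.0544]
eef_rot: [-0.03, 1.0, -0.001, 0.001]
contact_force: [2.6, -7.2, -1.4]
opening: 0.052
finger_force: 30.0
```

Emit:
send_rows(rows="0 0 0 0; 0 0 0 0; 0 0 0 0; 0 0 0 0; 0 0 0 0; 0 0 0 0; 0 0 0 0; 0 0 0 0", jaw=-0.4)

```text
clock: 8.53
tool_pos: [0.5453, -0.0782, 0.0544]
eef_rot: [-0.032, 1.0, 0.0, -0.0]
contact_force: [-0.5, -0.3, -0.1]
opening: 0.633
finger_force: 0.0
```

```bash
python3 -c "
from h import *
plan((*w2world(-.1575,0.001),.0543,93.6))"
```

```text
pos [ 0.5453 -0.0782  0.0544] ydir 93.62 F [-0.5 -0.3 -0.1] t 8.53
[-0.0017 -0.006   0.0002] 0.0001 rows>= 0.0 0.0
```

Emit:
send_rows(rows="0 0 -0.1 0; 0 0 -0.2 0; 0 0 -0.2 0; 0 -0.2 -0.3 0; 0 -0.2 -0.6 0; 0 -0.2 -1 0; 0 -0.2 -1 0; 0 -0.2 -1 0; 0 -0.2 -1 0; 0 -0.2 -1 0")

```text
clock: 9.37
tool_pos: [0.5514, -0.1393, 0.3603]
eef_rot: [-0.031, 1.0, -0.001, 0.005]
contact_force: [0.8, 0.2, -0.6]
opening: 0.7
finger_force: 0.0
```

```bash
python3 - <<'E'
from h import *
plan((*w2world(.05,0),.37,93.6),(*w2world(.05,0),.25,93.6))
for n in ("top","side"):
    im,W=snap(n)
    a=(W[...,:2]-O)@XW; b=(W[...,:2]-O)@YW; z=W[...,2]
    m=(z>.086)&(z<.097)&(a>-.18)&(a<-.02)&(abs(b)<.07); q=np.c_[a,b][:0]; p=np.c_[a[m],b[m]]*1000
    print(n,cv2.minAreaRect(p.astype(np.float32)),p.min(0),p.max(0))
    m=(z>.087)&(z<.1)&(a>0.02)&(a<.12)&(abs(b)<.1); print("hous",np.percentile(b[m],[.5,99.5]).round(4))
save(im,"side4.png",(215,150,315,250),6)
E
```

```text
pos [ 0.5514 -0.1393  0.3603] ydir 93.54 F [ 0.8  0.2 -0.6] t 9.37
[ 0.0028  0.89   -0.0346] -0.0002 rows>= 6.4 0.0
[0.0067 0.891  0.3654] -0.0002 rows>= 6.9 0.0
top ((-90.15064239501953, 2.0656356811523438), (112.27743530273438, 138.85214233398438), 89.3602294921875) [-159.46029284  -54.53214219] [-20.30095751  57.6092211 ]
hous [-0.0831  0.0852]
side ((-94.79327392578125, 1.685272216796875), (112.90165710449219, 139.26129150390625), 89.80863952636719) [-164.53542118  -54.94476675] [-25.04194269  58.07129941]
hous [-0.08    0.0874]
```

View pics/side4.png

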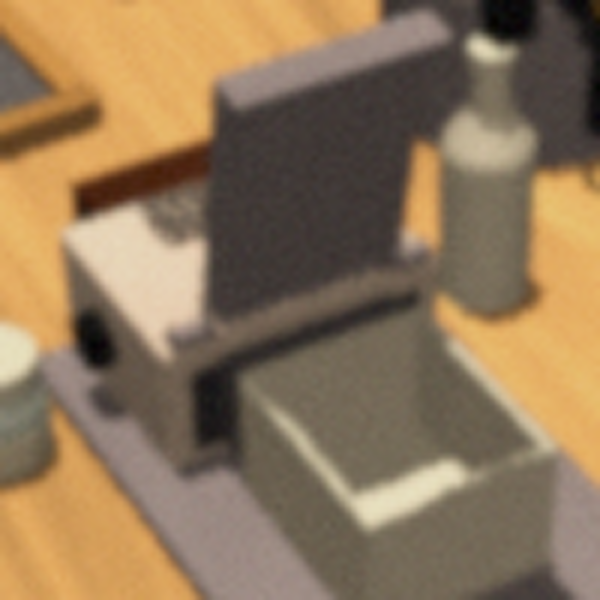

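The tub reads home: rear wall at -159.5 mm, about 1 mm sideways from the housing's centre, skew under 0.6 degrees. In the crop its rim (350,420) is square to the housing. Now I'll go over the lid at (320,160).

Emit:
send_rows(rows="0 0.1 -0.05 0; 0 0.9 -0.05 0; 0 0.9 -0.05 0; 0 0.9 -0.05 0; 0 0.9 -0.05 0; 0 0.9 -0.05 0; 0 0.9 -0.05 0; 0 0.9 -0.05 0; 0 0.9 -0.05 0; 0 0.9 -0.05 0", jaw=1)

```text
clock: 10.3
tool_pos: [0.5316, 0.1301, 0.3678]
eef_rot: [-0.031, 1.0, -0.001, -0.001]
contact_force: [0.6, -0.6, -0.0]
opening: 0.003
finger_force: 0.0
```

```bash
python3 - <<'E'
from h import *
plan((*w2world(.05,0),.25,93.6))
E
```

```text
pos [0.5316 0.1301 0.3678] ydir 93.59 F [ 0.6 -0.6 -0. ] t 10.3
[-0.0083 -0.0095  0.3928] -0.0 rows>= 2.8 0.0
```

Emit:
send_rows(rows="-0.008 0 0.2 0; -0.008 0 0.4 0; -0.008 0 0.4 0; -0.008 0 0.4 0; -0.008 0 0.4 0")

```text
clock: 10.72
tool_pos: [0.5337, 0.1291, 0.2481]
eef_rot: [-0.03, 1.0, -0.001, -0.002]
contact_force: [-0.3, 1.0, 1.0]
opening: 0.005
finger_force: 0.0
```

Emit:
send_rows(rows="0 -0.1 0 0; 0 -0.19 0 0; 0 -0.235 0.005 0; 0 -0.28 0.018 0; 0 -0.325 0.035 0; 0 -0.37 0.06 0; 0 -0.37 0.06 0")

```text
clock: 11.3
tool_pos: [0.5415, 0.0167, 0.2307]
eef_rot: [-0.029, 1.0, -0.001, -0.0]
contact_force: [0.3, -0.5, -0.8]
opening: 0.004
finger_force: 0.0
```

```bash
python3 - <<'E'
from h import *
plan(*[(*w2world(a,0),z,93.6) for a,z in((-.061,.228),(-.085,.21),(-.105,.187),(-.12,.161),(-.129,.133),(-.132,.118),(-.133,.101))])
im,W=snap("top"); a=(W[...,:2]-O)@XW; b=(W[...,:2]-O)@YW; z=W[...,2]
im,W=snap("side"); save(im,"side5.png",(205,130,305,230),6)
E
```

```text
pos [0.5415 0.0167 0.2307] ydir 93.36 F [ 0.3 -0.5 -0.8] t 11.3
[ 0.0019 -0.0008  0.0089] -0.0007 rows>= 0.1 0.0
[ 0.0015 -0.0807  0.069 ] -0.0007 rows>= 0.8 0.0
[ 0.0011 -0.1472  0.1459] -0.0007 rows>= 1.5 0.0
[ 0.0008 -0.197   0.2326] -0.0007 rows>= 2.2 0.0
[ 0.0006 -0.2268  0.326 ] -0.0007 rows>= 2.9 0.0
[ 0.0006 -0.2366  0.3761] -0.0007 rows>= 3.2 0.0
[ 0.0005 -0.2398  0.4327] -0.0007 rows>= 3.6 0.0
```

View pics/side5.png

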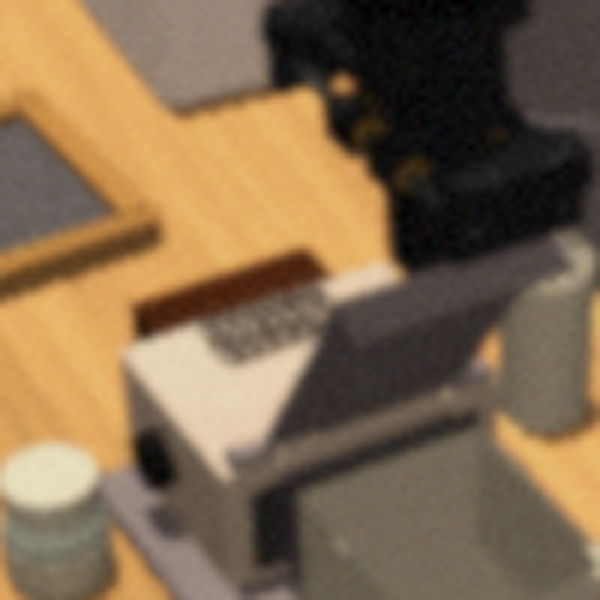

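The picture shows the lid tipped forward to about 1 rad, its free edge at (450,290), with the finger behind it. I'll keep following the arc.

Emit:
send_rows(rows="0.001 -0.04 0.035 0; 0.001 -0.08 0.07 0; 0.001 -0.115 0.105 0; 0.001 -0.147 0.146 0; 0.001 -0.172 0.19 0; 0.001 -0.197 0.232 0; 0.001 -0.212 0.28 0; 0.001 -0.227 0.326 0; 0.001 -0.232 0.352 0; 0.001 -0.237 0.376 0")

```text
clock: 12.23
tool_pos: [0.5448, -0.051, 0.1172]
eef_rot: [-0.031, 1.0, -0.0, -0.001]
contact_force: [0.0, -0.5, 1.1]
opening: 0.007
finger_force: 0.4
```

Emit:
send_rows(rows="0 0 0.02 0; 0 0 0.04 0; 0 0 0.054 0; 0 0 0.054 0")

```text
clock: 12.57
tool_pos: [0.5457, -0.0503, 0.1034]
eef_rot: [-0.032, 0.999, -0.0, 0.0]
contact_force: [-1.8, -0.7, 9.4]
opening: 0.005
finger_force: 4.8
```

```bash
cat > lid.py <<'E'
from h import *
plan()
for n in("top","side"):
    im,W=snap(n); a=(W[...,:2]-O)@XW; b=(W[...,:2]-O)@YW; z=W[...,2]
    m=(a>-.172)&(a<-.01)&(abs(b)<.052)&(z<.135)&(z>.08); m&=~((a>-.2)&(a<-.085)&(b>-.045)&(b<.1)) if n=="top" else True
    k=np.polyfit(a[m],z[m],1); r=abs(np.polyval(k,a[m])-z[m])<.006; k=np.polyfit(a[m][r],z[m][r],1); print(n,m.sum(),r.sum(),"slope(lid rad)",-k[0].round(4),"z at hinge/edge",np.polyval(k,[0,-.17]).round(4))
save(im,"side_%d.png"%int(sensors.get_state()["clock"]),(205,130,325,250),5)
E
python3 lid.py
```

```text
pos [ 0.5457 -0.0503  0.1034] ydir 93.62 F [-1.8 -0.7  9.4] t 12.57
top 387 313 slope(lid rad) 0.004 z at hinge/edge [0.1037 0.1043]
side 856 759 slope(lid rad) -0.0027 z at hinge/edge [0.1038 0.1034]
```

Lid reads level at z = 0.103 with firm contact. I'll retract straight up and verify.

Emit:
send_rows(rows="0 0 -0.03 0; 0 0 -0.1 0; 0 0 -0.3 0; 0 0 -0.6 0; 0 0 -0.8 0; 0 0 -0.8 0; 0 0 -0.8 0; 0 0 -0.8 0; 0 0 -0.8 0; 0 0 -0.8 0")

```text
clock: 13.5
tool_pos: [0.5452, -0.0502, 0.3422]
eef_rot: [-0.032, 0.999, 0.0, -0.0]
contact_force: [0.6, 0.1, 0.5]
opening: 0.002
finger_force: 0.0
```

```bash
python3 lid.py; ls pics; python3 - <<'E'
from h import *
im,W=snap("side"); a=(W[...,:2]-O)@XW; b=(W[...,:2]-O)@YW; z=W[...,2]
m=(a>-.3)&(a<-.1)&(abs(b)<.045)&(z>.03)&(z<.075); print("rear wall a",np.median(a[m]),np.degrees(np.arctan(np.polyfit(b[m],a[m],1)[0])))
E
```

```text
pos [ 0.5452 -0.0502  0.3422] ydir 93.63 F [0.6 0.1 0.5] t 13.5
top 541 425 slope(lid rad) -0.0024 z at hinge/edge [0.1035 0.1031]
side 1255 1220 slope(lid rad) -0.0033 z at hinge/edge [0.1038 0.1032]
crop1.png
side0.png
side1.png
side2.png
side3.png
side4.png
side5.png
side_12.png
side_13.png
top0.png
top2.png
rear wall a -0.16084932834311183 -0.16800704065797983
```

View pics/side_13.png

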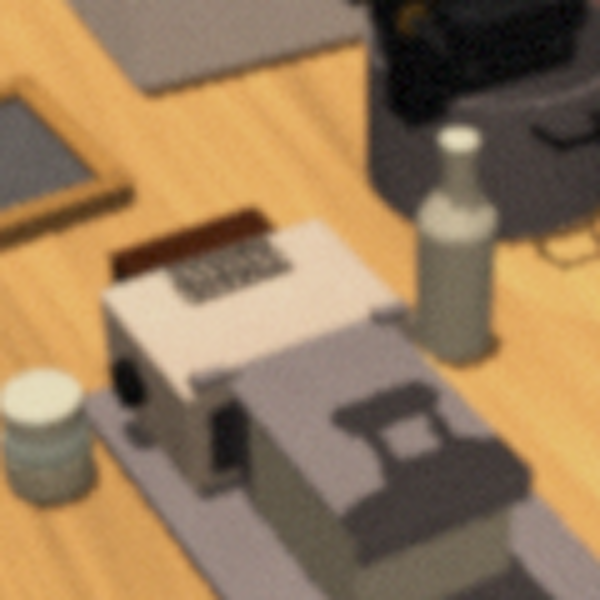

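The picture shows the lid lying level over the tub (380,430), with its lip hooked over the end wall and the gripper clear at (480,60). Bottle and jar are in place.

```bash
python3 -c "
from plant import finish_job
print(finish_job())"
```

```text
the job is handed in; nothing more can be done
None
```

The tub is home against the housing and the lid is shut over it. The camera checks agree with both, the bottle and near jar look undisturbed, and I handed the job in at about 13.7 s of the 72 s; no verdict came back.

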